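# Set the swing tags so that only full specimen trays show green

## Robot

A 6-joint arm with a two-finger parallel gripper is mounted at the origin on a cart in front of the work surface, level with it; the furniture and walls round the work are solid. World frame = base frame: x ahead of the robot, y to its left, z up, the work surface at z = 0. Lengths are in mm, angles in rad, forces in N, time in s.
With the tool pointing down it reaches from about 400 to 925 mm from the base axis. Payload 12.5 kg.
Tool frame: the origin (TCP) lies on the mounting face of the last link; the fingertips stand 190 mm ahead of it and the grasp point (between the pads) lies 171 mm ahead of it (env.grasp_offset is the distance from the TCP to the grasp point, in mm); z points along the fingers, y is the direction in which the jaws open and shut (so a half turn about z gives the same grasp; the last joint's range is limited). The gripper opens to 95 mm and grips with 3 to 60 N. Pads are 20 mm wide; open, the fingers measure 119 mm over their backs; the gripper's body (75 mm by 180 mm) begins 59 mm behind the grasp point.
Start: joints at [1.1, 0.491, 1.559, -0, 1.092, -0.106], TCP at [222.953, 583.881, 404.761] pointing down, gripper open.
Joint ranges: [-3.1, 3.1], [-0.84, 2.19], [0.05, 2.79], [-1.13, 4.28], [0.06, 2.93], [-2.69, 2.69]. Speed limits (rad/s): [2.22, 2.22, 2.79, 3.14, 3.14, 3.14].

## Interface

Orientations are given as [roll, pitch, yaw] about the fixed x, y, z axes, in that order (R = Rz(yaw) Ry(pitch) Rx(roll)).
In Python, from cell import env, viewer gives the robot as it stands.
- The arm moves only by the tool play_rows, never from a script. Its argument "increments" is a list of rows, each an object of numbers: "dx", "dy", "dz": the shift along the tool's x, y, z in mm; "rx", "ry", "rz": the turn, a rotation vector about the tool's x, y, z in units of 6 degrees (1.0 is 6 degrees). A call has 1 to 8 rows; each row is the pose to reach, as a shift and turn from the pose measured when the call began, along the tool's axes at that moment; what a row does not reach only later rows make up. A row lasts 1/12 s, in which the tool goes at most 41.7 mm and 7.16 degrees, less where a joint would pass 70% of its speed; a pose out of reach is approached as far as the arm can. A call with a gripper value outside its range is refused whole. "fingers" is the opening, from 0 (shut) to 1 (fully open), set as the call begins (left out, the last holds). The fingers move at their own pace and stop on an object; the grip force is fixed at half the most. Time passes only in rows, so rows that repeat a pose let the fingers close. It gives the time, the measured TCP pose, the force and the opening at its end, in the units of the state.
- env.state(): the state, without advancing time (a new reading comes with each control period).
- viewer.read_camera(name): name is "side" or "top"; returns a dict with "image" (384x512x3 uint8, red, green, blue), "fx", "fy", "cx", "cy" (pixels), "rvec" (rotation vector, rad) and "tvec" (3), from world to camera coordinates, as OpenCV has them. Camera axes: x right, y down, z forward; pixel columns grow to the right and rows downward; lengths in mm; the calibration is good to about 2 mm. A picture is of the moment at which its call begins. There is no depth.
- env.job_done(): hands the job in, once; it reports no verdict.
The state is a dict: "t": time; "joints": joint angles; "qvel": joint speeds; "tau": joint torques, N m; "eef_pos": TCP position; "tcp_rot": TCP orientation; "ft_force": force on the tool from outside, world axes, zero at the start; "moment": the same for the moment, N m; "opening": opening from 0.0 (shut) to 1.0 (fully open).
Only numpy, scipy, OpenCV 4.12 (cv2) and the standard library are available. Lean on these libraries where they do the work, as an engineer would, in place of code of your own. Each camera call takes 0.05 s, during which the arm holds its last target.

## Task

Set the swing tags on the queue board of the hardness tester: every tray with specimens in both of its places must show the green face of the tag behind it (swung over to the right), and every tray with an empty place the red face (swung over to the left), each tag resting fully against its stop. Push the wrong tags round with a fingertip, from behind and across the front; never pinch a tag, press softly, and do not disturb the tags that are already right. Leave the specimens in their trays, and the tweezers, the pencil and the mouse, where they are.

Things in the scene. Friction and masses are not known exactly. Their poses are not given: they have to be found in the camera images.
- board: fixed grey board on the bench: base plate 114 x 384 x 8 mm, aluminium rail along its back, rail top 38 mm above the bench. Origin on the bench, 8 mm behind (+x) the plate's centre; +x to its back, +y to its left. It carries four trays side by side (y = 138, 46, -46, -138 mm) and on the rail, behind each tray at the same y, one tag holder.
- tray_a: fixed grey specimen tray 44 x 78 x 16 mm, top 24 mm above the bench, with two round places 32 mm wide and 10 mm deep at y = +18.5 and -18.5 mm from its middle. Origin: middle of its underside; axes as the board's. It is full when both places hold a specimen. Which tray stands where on the board changes.
- tray_b: fixed grey specimen tray 44 x 78 x 16 mm, top 24 mm above the bench, with two round places 32 mm wide and 10 mm deep at y = +18.5 and -18.5 mm from its middle. Origin: middle of its underside; axes as the board's. It is full when both places hold a specimen. Which tray stands where on the board changes.
- tray_c: fixed grey specimen tray 44 x 78 x 16 mm, top 24 mm above the bench, with two round places 32 mm wide and 10 mm deep at y = +18.5 and -18.5 mm from its middle. Origin: middle of its underside; axes as the board's. It is full when both places hold a specimen. Which tray stands where on the board changes.
- tray_d: fixed grey specimen tray 44 x 78 x 16 mm, top 24 mm above the bench, with two round places 32 mm wide and 10 mm deep at y = +18.5 and -18.5 mm from its middle. Origin: middle of its underside; axes as the board's. It is full when both places hold a specimen. Which tray stands where on the board changes.
- holder_a: fixed black clip on the rail with the steel hinge pin of tag_a. Origin: its underside, 38 mm above the bench, 50 mm behind the middle of its tray; axes as the board's. The 5 mm pin runs from (0,0,10) to its ball top at (36,0,73) mm, leaning back 30 degrees. A stop bar, +-30 mm along y, passes behind it at (17,0,21) mm; above the bar it is free behind the tag. Holders change places.
- holder_b: fixed black clip on the rail with the steel hinge pin of tag_b. Origin: its underside, 38 mm above the bench, 50 mm behind the middle of its tray; axes as the board's. The 5 mm pin runs from (0,0,10) to its ball top at (36,0,73) mm, leaning back 30 degrees. A stop bar, +-30 mm along y, passes behind it at (17,0,21) mm; above the bar it is free behind the tag. Holders change places.
- holder_c: fixed black clip on the rail with the steel hinge pin of tag_c. Origin: its underside, 38 mm above the bench, 50 mm behind the middle of its tray; axes as the board's. The 5 mm pin runs from (0,0,10) to its ball top at (36,0,73) mm, leaning back 30 degrees. A stop bar, +-30 mm along y, passes behind it at (17,0,21) mm; above the bar it is free behind the tag. Holders change places.
- holder_d: fixed black clip on the rail with the steel hinge pin of tag_d. Origin: its underside, 38 mm above the bench, 50 mm behind the middle of its tray; axes as the board's. The 5 mm pin runs from (0,0,10) to its ball top at (36,0,73) mm, leaning back 30 degrees. A stop bar, +-30 mm along y, passes behind it at (17,0,21) mm; above the bar it is free behind the tag. Holders change places.
- tag_a (a joint): tag of holder_a (rad): plate 4 mm thick, 3 to 41 mm from the pin axis, 8 to 66 mm along the pin. -1.52: rests on the stop at the left (+y) of the pin, red face to the robot; +1.52: rests at the right (-y), green face to the robot; 0: stands out to the front (-x) and 30 degrees up. 40 g, turns under 1 N, falls by itself to the side it is on. Pulled round from behind its free half.
- tag_b (a joint): tag of holder_b (rad): plate 4 mm thick, 3 to 41 mm from the pin axis, 8 to 66 mm along the pin. -1.52: rests on the stop at the left (+y) of the pin, red face to the robot; +1.52: rests at the right (-y), green face to the robot; 0: stands out to the front (-x) and 30 degrees up. 40 g, turns under 1 N, falls by itself to the side it is on. Pulled round from behind its free half.
- tag_c (a joint): tag of holder_c (rad): plate 4 mm thick, 3 to 41 mm from the pin axis, 8 to 66 mm along the pin. -1.52: rests on the stop at the left (+y) of the pin, red face to the robot; +1.52: rests at the right (-y), green face to the robot; 0: stands out to the front (-x) and 30 degrees up. 40 g, turns under 1 N, falls by itself to the side it is on. Pulled round from behind its free half.
- tag_d (a joint): tag of holder_d (rad): plate 4 mm thick, 3 to 41 mm from the pin axis, 8 to 66 mm along the pin. -1.52: rests on the stop at the left (+y) of the pin, red face to the robot; +1.52: rests at the right (-y), green face to the robot; 0: stands out to the front (-x) and 30 degrees up. 40 g, turns under 1 N, falls by itself to the side it is on. Pulled round from behind its free half.
- specimen_1_mid (a point): centre (half-way up) of a loose specimen, a dark black resin disc 30 mm across, 17 mm high with a metal coupon in its top; stands in a place of one of the trays, about 8 mm proud.
- specimen_2_mid (a point): centre (half-way up) of a loose specimen, a dark black resin disc 30 mm across, 17 mm high with a metal coupon in its top; stands in a place of one of the trays, about 8 mm proud.
- specimen_3_mid (a point): centre (half-way up) of a loose specimen, a dark brown resin disc 30 mm across, 19 mm high with a metal coupon in its top; stands in a place of one of the trays, about 8 mm proud.
- specimen_4_mid (a point): centre (half-way up) of a loose specimen, a dark black resin disc 30 mm across, 17 mm high with a metal coupon in its top; stands in a place of one of the trays, about 8 mm proud.
- specimen_5_mid (a point): centre (half-way up) of a loose specimen, a dark black resin disc 30 mm across, 17 mm high with a metal coupon in its top; stands in a place of one of the trays, about 8 mm proud.
- tweezers: steel tweezers, 12 x 127 x 9 mm, lying loose along y on the front strip of the board, left half. Origin: middle of the underside. To be left alone.
- pencil: yellow pencil, 7 mm thick, 136 mm long, lying loose along y on the front strip of the board, right half. Origin: middle of the underside. To be left alone.
- mouse: black computer mouse 113 x 60 x 37 mm, loose on the bench behind the right end of the board. To be left alone.

How it is judged:
By the outcome, as a careful person would: the job done as asked, in the order asked, and still so for the second after the job is handed in, with the robot touching nothing.
It also fails if it takes over 64 s, if anything falls off the work surface, if the arm or the gripper's body presses on something with over 40 N, if the wrist force passes 120 N, or if a joint passes its speed limit or range.

## Working session

There is one attempt and no reset: what is moved stays moved. The work goes in short steps, Python scripts to look and compute and a tool call to move; the robot and the scene stay as the last step left them, time stands still between calls to the robot, and variables do not carry over. Pictures are saved under pics/ and viewed, and the job is handed in when it is done.

Besides the shell and the picture viewer there is one more tool, called after "Emit:" by a JSON object that holds its "fn" and its "kwargs". play_rows: Moves the arm, as the interface text tells. Its arguments: {"type":"object","properties":{"increments":{"type":"array","items":{"type":"object","properties":{"dx":{"type":"number"},"dy":{"type":"number"},"dz":{"type":"number"},"rx":{"type":"number"},"ry":{"type":"number"},"rz":{"type":"number"}}}},"fingers":{"type":"number"}},"required":["increments"]}

```bash
ls; mkdir -p pics; cat > h.py <<'E'
import numpy as np,cv2
from scipy.spatial.transform import Rotation as R
from cell import env,viewer
def cam(n):
    return viewer.read_camera(n)
def proj(c,P):
    K=np.array([[c['fx'],0,c['cx']],[0,c['fy'],c['cy']],[0,0,1.]])
    return cv2.projectPoints(np.array(P,float).reshape(-1,3),np.array(c['rvec'],float),np.array(c['tvec'],float),K,None)[0].reshape(-1,2)
def back(c,uv,z):
    Rm=cv2.Rodrigues(np.array(c['rvec'],float))[0];t=np.array(c['tvec'],float).reshape(3)
    C=-Rm.T@t
    d=Rm.T@np.array([(uv[0]-c['cx'])/c['fx'],(uv[1]-c['cy'])/c['fy'],1])
    return C+d*(z-C[2])/d[2]
def save(im,n,crop=None,s=1):
    im=im[:,:,::-1]
    if crop: x0,y0,x1,y1=crop; im=im[y0:y1,x0:x1]
    im=cv2.resize(im,None,fx=s,fy=s,interpolation=cv2.INTER_CUBIC)
    cv2.imwrite('pics/'+n+'.png',im)
E
python3 - <<'E'
from h import *
import pickle
print(env.state())
for n in('side','top'):
    c=cam(n); pickle.dump(c,open(n+'0.pkl','wb')); save(c['image'],n+'0',s=1.5)
    Rm=cv2.Rodrigues(np.array(c['rvec'],float))[0];print(n,-Rm.T@np.array(c['tvec']).reshape(3),Rm,c['fx'])
E
```

```text
pics
{'t': 0.0, 'joints': array([ 1.10038745e+00,  4.91572200e-01,  1.55948809e+00,  7.90969104e-06,
        1.09171352e+00, -1.05597578e-01]), 'qvel': array([ 4.98672473e-04, -8.74336100e-04, -1.50480096e-04, -4.95344968e-05,
        2.25157923e-03, -1.34240065e-03]), 'tau': array([-3.12435359e-04, -6.12643862e+01, -2.58193284e+01,  6.92458847e-02,
        4.81207995e-02, -6.77291882e-05]), 'eef_pos': array([222.94019593, 583.83943754, 404.14046503]), 'tcp_rot': array([-3.14041881e+00, -1.31471680e-04,  2.77677763e+00]), 'ft_force': array([0.84979106, 0.15367173, 0.19249071]), 'moment': array([-0.01646698, -0.02348839, -0.02361405]), 'opening': 0.9985693823904608}
side [372.95244781 319.55391704 737.07286589] [[-0.89864647 -0.43859758  0.00816575]
 [-0.35669897  0.71975521 -0.59558231]
 [ 0.25534361 -0.53813066 -0.80325278]] 437.93758875186364
top [ 519.0930755  -168.00935542 1075.14438648] [[ 0.01753312 -0.99935659 -0.03128892]
 [-0.99874215 -0.01603492 -0.04750781]
 [ 0.04697552  0.03208252 -0.9983807 ]] 385.86949834763374
```

View pics/side0.png

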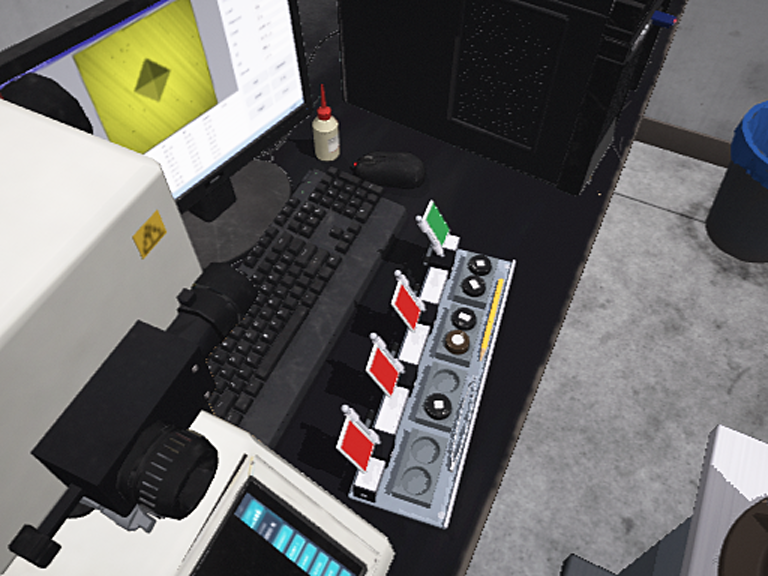

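View pics/top0.png

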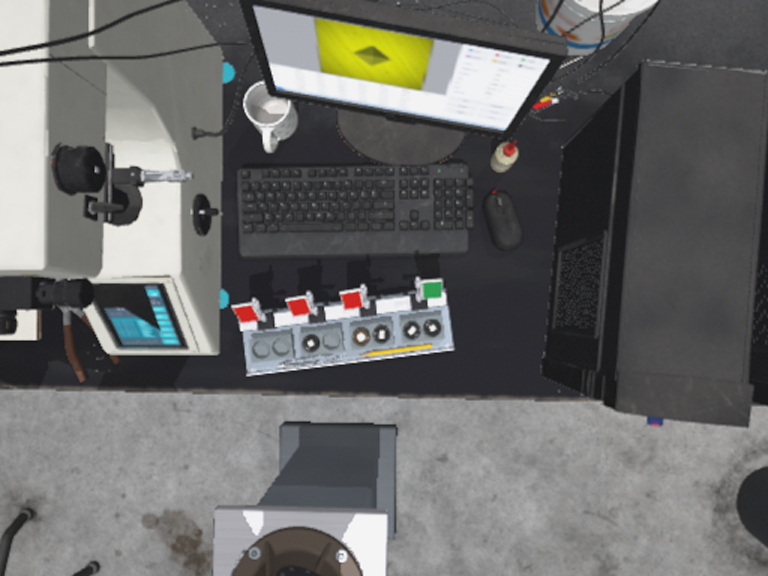

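```bash
python3 - <<'E'
from h import *
import pickle
c=pickle.load(open('top0.pkl','rb'));save(c['image'],'topc',(150,175,310,260),5)
c=pickle.load(open('side0.pkl','rb'));save(c['image'],'sidec',(215,125,350,355),2.6)
save(c['image'],'sided',(215,125,350,250),5.5)
E
```

```text
(no output)
```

View pics/topc.png

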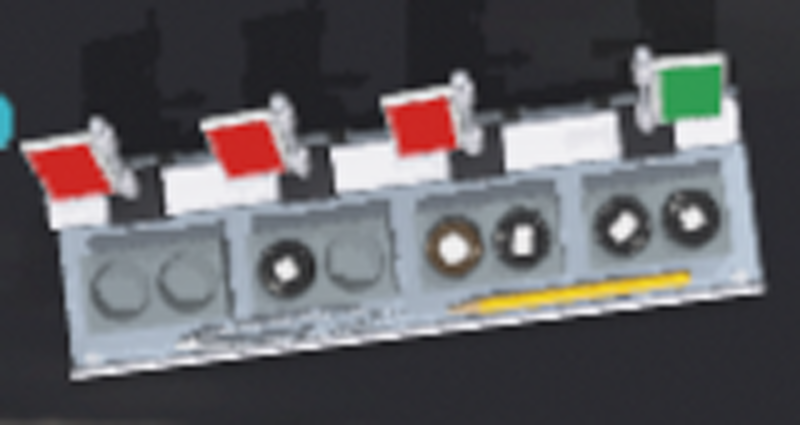

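View pics/sidec.png

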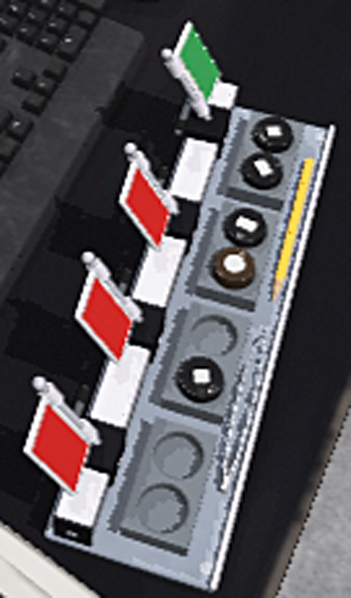

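```bash
cat >fit.py <<'E'
from h import *
import pickle
from scipy.optimize import least_squares
T=pickle.load(open('top0.pkl','rb'));S=pickle.load(open('side0.pkl','rb'))
Y=[138,46,-46,-138]
def pts(t):
    b=[(t+86,y,111) for y in Y]
    s=[(t,y,32) for y in (64.5,-27.5,-64.5,-119.5,-156.5)]
    k=[(-65,192,6),(-65,-192,6)]
    return np.array(b+s+k,float)
top=np.array([(100,127),(281,103),(460,82),(642,58),(287,268),(453,247),(521,240),(623,225),(690,217),(73,376),(765,289)])/5+[150,175]
sid=np.array([(40,384),(89,258),(131,150),(169,57),(203,378),(235,265),(246,226),(262,168),(273,133),(213,588),(335,127)])/2.6+[215,125]
def W(p,P):
    c,s=np.cos(p[2]),np.sin(p[2]);return np.c_[p[0]+c*P[:,0]-s*P[:,1],p[1]+s*P[:,0]+c*P[:,1],P[:,2]]
def f(p):
    w=W(p,pts(p[3]));return np.r_[(proj(T,w)-top).ravel(),(proj(S,w)-sid).ravel()]
if __name__=='__main__':
    r=least_squares(f,[500,-100,0.1,-20],x_scale=[10,10,.1,10],loss='soft_l1')
    print(r.x,np.degrees(r.x[2]));print(np.round(f(r.x).reshape(2,-1,2),1).tolist())
    np.save('pose.npy',r.x)
    p=r.x
    print('balls',W(p,pts(p[3]))[:4])
    X=np.load('pose.npy')
E
python3 fit.py
```

```text
[ 4.88763372e+02 -7.79249910e+01  1.42796964e-01 -2.11108032e+01] 8.181663362744331
[[[-0.8, -0.2], [-0.9, 0.0], [-0.3, -0.4], [-0.2, -0.3], [-0.7, 0.3], [-0.2, 0.3], [-0.2, -0.0], [-0.3, 0.5], [-0.0, 0.3], [-0.1, -0.4], [-0.8, -0.1]], [[0.3, -0.4], [0.1, -0.1], [0.1, -0.4], [-0.3, -1.2], [-0.4, -1.1], [-0.0, -0.4], [0.4, -1.1], [0.7, -0.7], [0.6, -1.1], [0.4, 1.5], [-0.8, 1.3]]]
balls [[ 533.35303648   67.904943    111.        ]
 [ 546.44575554  -23.15866503  111.        ]
 [ 559.5384746  -114.22227306  111.        ]
 [ 572.63119365 -205.28588109  111.        ]]
```

```bash
python3 - <<'E'
from fit import *
p=np.load('pose.npy')
u=np.array([.5,0,.866]);e0=np.array([-.866,0,.5]);h=np.array([p[3]+50,0,38])
def plate(i,q):
    d=np.cos(q)*e0+np.sin(q)*np.array([0,-1,0]); o=h+[0,Y[i],10]
    return W(p,np.array([o+u*s+d*r for s,r in((8,3),(8,41),(66,41),(66,3))]))
for c,n,cr in((T,'top',(150,175,310,260)),(S,'side',(215,125,350,355))):
    k=5 if n=='top' else 2.6
    im=cv2.resize(c['image'][cr[1]:cr[3],cr[0]:cr[2]],None,fx=k,fy=k,interpolation=cv2.INTER_CUBIC)[:,:,::-1].copy()
    for i,q in enumerate((-1.52,-1.52,-1.52,1.52)):
        a=((proj(c,plate(i,q))+.5-cr[:2])*k).astype(np.int32)
        cv2.polylines(im,[a],True,(255,255,0),1)
    cv2.imwrite(f'pics/{n}_ov.png',im)
for uv in ((94,355),(218,354),(175,285),(160,345),(20,340),(40,340)):
    print(uv,[back(T,np.array(uv)/1.5,z)[:2].round() for z in(0,100,200,300)])
print('bench edge',back(T,(256,262),0), back(T,(30,258),0))
# triangulate
def tri(a,b):
    K=lambda c:np.array([[c['fx'],0,c['cx']],[0,c['fy'],c['cy']],[0,0,1.]])@np.c_[cv2.Rodrigues(np.array(c['rvec'],float))[0],np.array(c['tvec'],float).reshape(3)]
    x=cv2.triangulatePoints(K(T),K(S),np.array(a,float)/1.5,np.array(b,float)/1.5).ravel();return x[:3]/x[3]
print('display corner',tri((188,345),(365,572)), tri((218,354),(395,545)),tri((157,277),(253,478)))
print('monitor br',tri((502,131),(305,98)))
E
```

```text
(94, 355) [array([427., 394.]), array([436., 342.]), array([444., 290.]), array([453., 237.])]
(218, 354) [array([434., 160.]), array([442., 129.]), array([450.,  99.]), array([458.,  68.])]
(175, 285) [array([561., 245.]), array([557., 207.]), array([553., 168.]), array([549., 130.])]
(160, 345) [array([448., 270.]), array([455., 229.]), array([462., 188.]), array([468., 148.])]
(20, 340) [array([453., 538.]), array([459., 472.]), array([465., 406.]), array([471., 341.])]
(40, 340) [array([453., 499.]), array([459., 437.]), array([466., 375.]), array([472., 313.])]
bench edge [ 368.34559092 -151.35764451    0.        ] [365.56863566 485.46729795   0.        ]
display corner [451.12238932 192.21980531  65.8444453 ] [436.69389619 149.03212291  34.66484238] [557.73553259 194.29324224 197.26339323]
monitor br [ 821.71779768 -343.61528654  114.93959515]
```

View pics/top_ov.png

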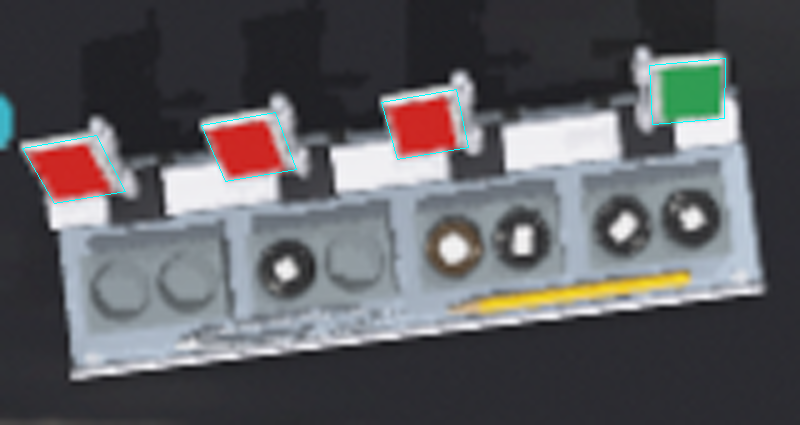

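View pics/side_ov.png

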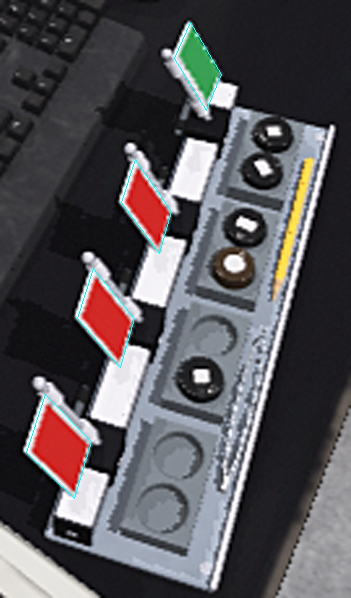

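```bash
python3 - <<'E'
import numpy as np
u=np.array([.5,0,.866]);e0=np.array([-.866,0,.5]);Yn=np.array([0,-1.,0])
S,Rr,Tt=np.meshgrid(np.linspace(8,66,59),np.linspace(3,41,39),[-2,0,2],indexing='ij')
S,Rr,Tt=[a.ravel()[:,None] for a in(S,Rr,Tt)]
def pl(q):
    d=np.cos(q)*e0+np.sin(q)*Yn; n=-np.sin(q)*e0+np.cos(q)*Yn
    return np.array([0,0,10])+u*S+d*Rr+n*Tt
Q=np.linspace(-1.52,1.52,305);PL=[pl(q) for q in Q]
pin=np.array([np.array([0,0,10])+u*s for s in np.linspace(0,73,74)])
def hit(P,f,m=0): return ((abs(P[:,0]-f[0])<10+m)&(abs(P[:,1]-f[1])<12+m)&(P[:,2]>f[2]-m)).any()
zt=45
wp=[(54,32),(30,32),(15,30),(0,28),(-8,18),(-10,0),(-10,-15),(-8,-30)]
q=-1.52
for a,b in zip(wp,wp[1:]):
    for k in range(1,5):
        f=np.r_[np.array(a)+(np.array(b)-a)*k/4,zt]
        i=np.searchsorted(Q,q-1e-9)
        while i<len(Q) and hit(PL[i],f): i+=1
        q=Q[min(i,304)]
        j=i
        P=PL[max(i-1,0)];c=P[(abs(P[:,0]-f[0])<10)&(abs(P[:,1]-f[1])<12)&(P[:,2]>zt)]
        cl=[m for m in (1,2,4,6,8,12) if not hit(pin,f,m+2.5)]
        print(f.round(1),round(q,2),'pin clear',cl[-1:] , c.mean(0).round() if len(c) else '')
E
```

```text
[48. 32. 45.] -1.52 pin clear [12] 
[42. 32. 45.] -1.41 pin clear [12] [32. 20. 68.]
[36. 32. 45.] -1.1 pin clear [12] [26. 21. 71.]
[30. 32. 45.] -0.84 pin clear [12] [20. 20. 75.]
[26.2 31.5 45. ] -0.73 pin clear [12] [17. 20. 76.]
[22.5 31.  45. ] -0.61 pin clear [12] [13. 19. 79.]
[18.8 30.5 45. ] -0.53 pin clear [12] [ 9. 19. 80.]
[15. 30. 45.] -0.45 pin clear [12] [ 5. 18. 83.]
[11.2 29.5 45. ] -0.4 pin clear [12] [ 2. 18. 85.]
[ 7.5 29.  45. ] -0.37 pin clear [12] [-1. 17. 83.]
[ 3.8 28.5 45. ] -0.36 pin clear [12] [-3. 17. 80.]
[ 0. 28. 45.] -0.35 pin clear [12] [-5. 16. 77.]
[-2.  25.5 45. ] -0.28 pin clear [8] [-6. 14. 77.]
[-4. 23. 45.] -0.22 pin clear [8] [-7. 11. 75.]
[-6.  20.5 45. ] -0.15 pin clear [8] [-9.  9. 75.]
[-8. 18. 45.] -0.09 pin clear [8] [-10.   6.  74.]
[-8.5 13.5 45. ] 0.03 pin clear [8] [-2.  2. 51.]
[-9.  9. 45.] 0.3 pin clear [8] [ 1. -3. 45.]
[-9.5  4.5 45. ] 0.51 pin clear [8] [ 0. -7. 46.]
[-10.   0.  45.] 0.67 pin clear [8] [ -1. -12.  46.]
[-10.   -3.8  45. ] 0.8 pin clear [8] [ -1. -16.  46.]
[-10.   -7.5  45. ] 0.9 pin clear [8] [ -0. -19.  46.]
[-10.  -11.2  45. ] 0.98 pin clear [8] [ -0. -23.  45.]
[-10. -15.  45.] 1.05 pin clear [8] [ -0. -27.  46.]
[ -9.5 -18.8  45. ] 1.12 pin clear [8] [  0. -30.  46.]
[ -9.  -22.5  45. ] 1.17 pin clear [8] [  1. -34.  45.]
[ -8.5 -26.2  45. ] 1.22 pin clear [8] [  1. -38.  45.]
[ -8. -30.  45.] 1.22 pin clear [12] [  2. -38.  45.]
```

Emit:
{"fn": "play_rows", "kwargs": {"increments": [{"dx":-20,"dy":-30,"rz":-0.6},{"dx":-41,"dy":-60,"rz":-1.2},{"dx":-61,"dy":-90,"rz":-1.8},{"dx":-82,"dy":-120,"rz":-2.4},{"dx":-103,"dy":-151,"rz":-3.0},{"dx":-123,"dy":-181,"rz":-3.6},{"dx":-144,"dy":-211,"rz":-4.2},{"dx":-164,"dy":-241,"rz":-4.85}], "fingers": 0}}

```text
invalid input
```

Emit:
{"fn": "play_rows", "kwargs": {"increments": [{"dx":-20,"dy":-30,"dz":0,"rx":0,"ry":0,"rz":-0.6},{"dx":-41,"dy":-60,"dz":0,"rx":0,"ry":0,"rz":-1.2},{"dx":-61,"dy":-90,"dz":0,"rx":0,"ry":0,"rz":-1.8},{"dx":-82,"dy":-120,"dz":0,"rx":0,"ry":0,"rz":-2.4},{"dx":-103,"dy":-151,"dz":0,"rx":0,"ry":0,"rz":-3.0},{"dx":-123,"dy":-181,"dz":0,"rx":0,"ry":0,"rz":-3.6},{"dx":-144,"dy":-211,"dz":0,"rx":0,"ry":0,"rz":-4.2},{"dx":-164,"dy":-241,"dz":0,"rx":0,"ry":0,"rz":-4.85}], "fingers": 0.0}}

```text
t: 0.77
eef_pos: [290.1, 298.5, 404.3]
tcp_rot: [-3.141, -0.001, -2.995]
ft_force: [1.4, 0.6, 0.8]
opening: 0.498
```

Emit:
{"fn": "play_rows", "kwargs": {"increments": [{"dx":-13,"dy":-32,"dz":0,"rx":0,"ry":0,"rz":0},{"dx":-27,"dy":-65,"dz":0,"rx":0,"ry":0,"rz":0},{"dx":-40,"dy":-98,"dz":0,"rx":0,"ry":0,"rz":0},{"dx":-53,"dy":-131,"dz":0,"rx":0,"ry":0,"rz":0},{"dx":-62,"dy":-165,"dz":0,"rx":0,"ry":0,"rz":0},{"dx":-66,"dy":-204,"dz":0,"rx":0,"ry":0,"rz":0},{"dx":-68,"dy":-244,"dz":0,"rx":0,"ry":0,"rz":0},{"dx":-70,"dy":-284,"dz":0,"rx":0,"ry":0,"rz":0}]}}

```text
t: 1.43
eef_pos: [400.8, 25.9, 404.5]
tcp_rot: [-3.141, -0.001, -2.995]
ft_force: [1.1, 0.3, 0.8]
opening: 0.008
```

```bash
cat > to.py <<'E'
import sys
from h import *
p=np.load('pose.npy');s=env.state()
Rm=R.from_euler('xyz',s['tcp_rot']).as_matrix()
c,n=np.cos(p[2]),np.sin(p[2])
B=np.array([[c,-n,0],[n,c,0],[0,0,1]])
rel=B.T@(s['eef_pos']-[p[0],p[1],0])-[p[3]+50,-46,38+190]
print('t',s['t'],'H pos of tip',rel.round(1),'q6',s['joints'].round(2),s['ft_force'].round(1),s['opening'])
for a in sys.argv[1:]:
    h=np.array(eval(a),float)
    w=B@(h+[p[3]+50,-46,228])+[p[0],p[1],0]
    print(a,'->',(Rm.T@(w-s['eef_pos'])).round(1))
E
python3 to.py 54,32,130 54,32,45
```

```text
t 1.4333 H pos of tip [-101.2  161.3  176.5] q6 [-0.1   0.17  2.07 -0.    0.9  -1.82] [1.1 0.3 0.8] 0.007791012298820236
54,32,130 -> [-154.7 -129.9   46.5]
54,32,45 -> [-154.8 -129.9  131.5]
```

Emit:
{"fn": "play_rows", "kwargs": {"increments": [{"dx":-26,"dy":-22,"dz":0,"rx":0,"ry":0,"rz":0},{"dx":-52,"dy":-44,"dz":0,"rx":0,"ry":0,"rz":0},{"dx":-78,"dy":-66,"dz":0,"rx":0,"ry":0,"rz":0},{"dx":-104,"dy":-88,"dz":8,"rx":0,"ry":0,"rz":0},{"dx":-130,"dy":-110,"dz":18,"rx":0,"ry":0,"rz":0},{"dx":-155,"dy":-130,"dz":30,"rx":0,"ry":0,"rz":0},{"dx":-155,"dy":-130,"dz":46,"rx":0,"ry":0,"rz":0},{"dx":-155,"dy":-130,"dz":46,"rx":0,"ry":0,"rz":0}]}}

```text
t: 2.1
eef_pos: [573.4, -80.8, 355.1]
tcp_rot: [3.14, -0.006, -2.996]
ft_force: [-0.6, -0.0, 0.2]
opening: 0.005
```

```bash
python3 to.py 54,32,45
python3 - <<'E'
from h import *
c=cam('top');save(c['image'],'t2',(130,130,330,270),4)
c=cam('side');save(c['image'],'s2',(150,60,400,360),2)
E
```

```text
t 2.1 H pos of tip [ 54.5  31.1 127.1] q6 [-0.25  0.48  1.73 -0.    0.94 -1.97] [-0.6 -0.   0.2] 0.00527266701581449
54,32,45 -> [ 0.   0.8 82.1]
```

View pics/t2.png

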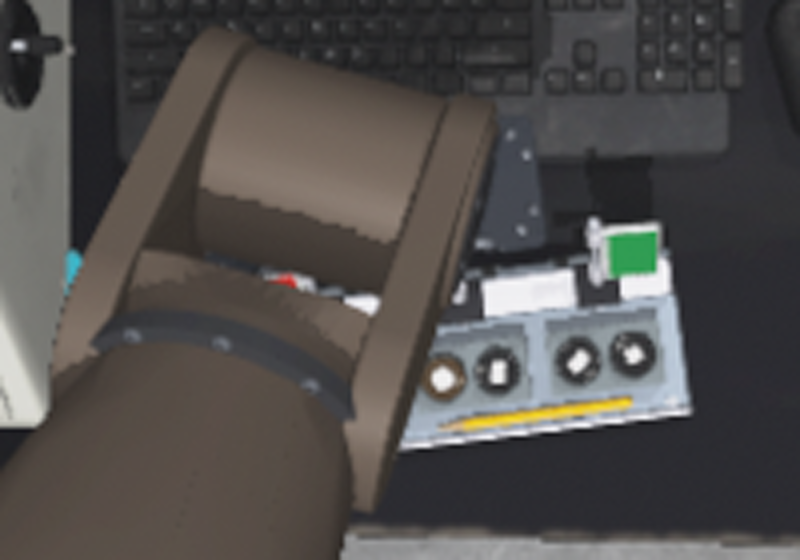

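View pics/s2.png

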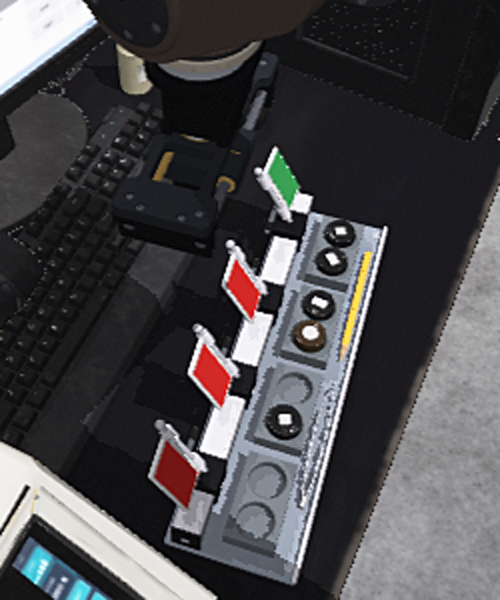

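Emit:
{"fn": "play_rows", "kwargs": {"increments": [{"dx":0,"dy":1,"dz":15,"rx":0,"ry":0,"rz":0},{"dx":0,"dy":1,"dz":30,"rx":0,"ry":0,"rz":0},{"dx":0,"dy":1,"dz":45,"rx":0,"ry":0,"rz":0},{"dx":0,"dy":1,"dz":60,"rx":0,"ry":0,"rz":0},{"dx":0,"dy":1,"dz":72,"rx":0,"ry":0,"rz":0},{"dx":0,"dy":1,"dz":82,"rx":0,"ry":0,"rz":0},{"dx":0,"dy":1,"dz":82,"rx":0,"ry":0,"rz":0}]}}

```text
t: 2.78
eef_pos: [571.9, -78.4, 275.5]
tcp_rot: [3.141, -0.004, -2.994]
ft_force: [0.0, 0.7, -0.4]
opening: 0.008
```

```bash
python3 to.py 42,32,45 30,32,45 15,30,45 0,28,45 -8,18,45 -10,0,45 -10,-15,45
python3 - <<'E'
from h import *
c=cam('side');save(c['image'],'s3',(200,110,320,260),4)
E
```

```text
t 2.7833 H pos of tip [53.3 33.7 47.5] q6 [-0.25  0.58  1.8  -0.    0.76 -1.97] [ 0.   0.7 -0.4] 0.007943239385806374
42,32,45 -> [11.3 -1.6  2.6]
30,32,45 -> [23.3 -1.6  2.6]
15,30,45 -> [38.3 -3.5  2.7]
0,28,45 -> [53.3 -5.4  2.8]
-8,18,45 -> [ 61.4 -15.4   2.8]
-10,0,45 -> [ 63.4 -33.4   2.8]
-10,-15,45 -> [ 63.5 -48.4   2.8]
```

View pics/s3.png

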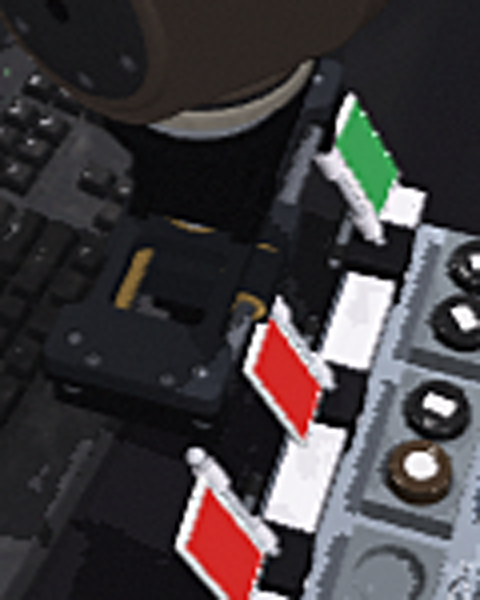

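Emit:
{"fn": "play_rows", "kwargs": {"increments": [{"dx":6,"dy":-1,"dz":2.5,"rx":0,"ry":0,"rz":0},{"dx":11,"dy":-2,"dz":2.5,"rx":0,"ry":0,"rz":0},{"dx":16,"dy":-2,"dz":2.5,"rx":0,"ry":0,"rz":0},{"dx":21,"dy":-2,"dz":2.5,"rx":0,"ry":0,"rz":0},{"dx":26,"dy":-2,"dz":2.5,"rx":0,"ry":0,"rz":0},{"dx":32,"dy":-3,"dz":2.5,"rx":0,"ry":0,"rz":0},{"dx":38,"dy":-3.5,"dz":2.5,"rx":0,"ry":0,"rz":0},{"dx":38,"dy":-3.5,"dz":2.5,"rx":0,"ry":0,"rz":0}]}}

```text
t: 3.5
eef_pos: [534.0, -87.8, 274.0]
tcp_rot: [3.141, -0.004, -2.995]
ft_force: [0.9, 0.1, 0.3]
opening: 0.003
```

```bash
python3 to.py 0,28,45 -8,18,45 -10,0,45 -10,-15,45 -10,-30,45
python3 - <<'E'
from h import *
c=cam('side');save(c['image'],'s4',(200,110,320,260),4)
E
```

```text
t 3.5 H pos of tip [14.5 29.8 46. ] q6 [-0.28  0.55  1.89 -0.    0.7  -2.  ] [0.9 0.1 0.3] 0.0032765492880940236
0,28,45 -> [14.5 -1.7  1.1]
-8,18,45 -> [ 22.5 -11.7   1.1]
-10,0,45 -> [ 24.6 -29.7   1.1]
-10,-15,45 -> [ 24.7 -44.7   1.1]
-10,-30,45 -> [ 24.7 -59.7   1.1]
```

View pics/s4.png

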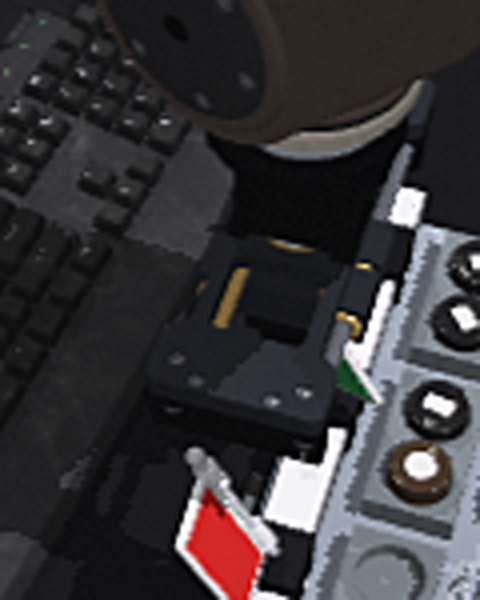

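Emit:
{"fn": "play_rows", "kwargs": {"increments": [{"dx":7,"dy":-1,"dz":1,"rx":0,"ry":0,"rz":0},{"dx":14,"dy":-2,"dz":1,"rx":0,"ry":0,"rz":0},{"dx":19,"dy":-7,"dz":1,"rx":0,"ry":0,"rz":0},{"dx":23,"dy":-12,"dz":1,"rx":0,"ry":0,"rz":0},{"dx":24,"dy":-17,"dz":1,"rx":0,"ry":0,"rz":0},{"dx":24,"dy":-22,"dz":1,"rx":0,"ry":0,"rz":0},{"dx":24.5,"dy":-27,"dz":1,"rx":0,"ry":0,"rz":0},{"dx":24.5,"dy":-32,"dz":1,"rx":0,"ry":0,"rz":0}]}}

```text
t: 4.22
eef_pos: [515.2, -123.7, 273.2]
tcp_rot: [3.141, -0.003, -2.995]
ft_force: [0.1, 0.8, 0.1]
opening: 0.005
```

```bash
python3 to.py -10,-15,45 -10,-30,45 
python3 - <<'E'
from h import *
c=cam('side');save(c['image'],'s5',(200,110,320,260),4)
E
```

```text
t 4.2167 H pos of tip [-9.2 -3.1 45.2] q6 [-0.36  0.54  1.92 -0.    0.69 -2.08] [0.1 0.8 0.1] 0.005096797342538455
-10,-15,45 -> [  0.8 -11.9   0.2]
-10,-30,45 -> [  0.9 -26.9   0.2]
```

View pics/s5.png

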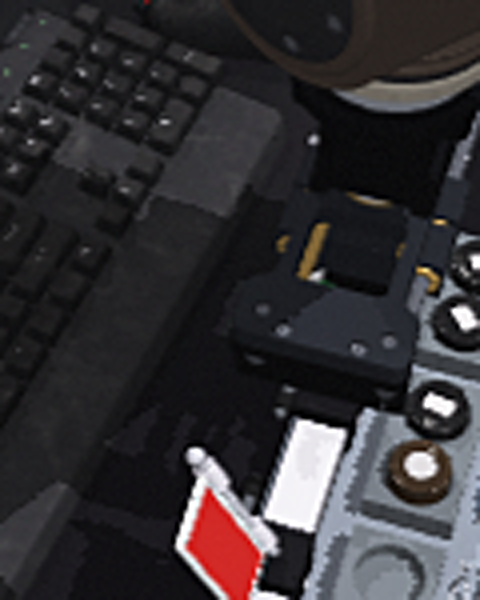

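Emit:
{"fn": "play_rows", "kwargs": {"increments": [{"dx":1,"dy":-5,"dz":0,"rx":0,"ry":0,"rz":0},{"dx":1,"dy":-10,"dz":0,"rx":0,"ry":0,"rz":0},{"dx":1,"dy":-15,"dz":0,"rx":0,"ry":0,"rz":0},{"dx":1,"dy":-20,"dz":0,"rx":0,"ry":0,"rz":0},{"dx":1,"dy":-25,"dz":0,"rx":0,"ry":0,"rz":0},{"dx":3,"dy":-25,"dz":-20,"rx":0,"ry":0,"rz":0},{"dx":5,"dy":-25,"dz":-50,"rx":0,"ry":0,"rz":0},{"dx":5,"dy":-25,"dz":-85,"rx":0,"ry":0,"rz":0}]}}

```text
t: 4.93
eef_pos: [514.0, -150.0, 358.0]
tcp_rot: [3.14, -0.006, -2.996]
ft_force: [0.8, -0.7, 0.6]
opening: 0.007
```

Emit:
{"fn": "play_rows", "kwargs": {"increments": [{"dx":20,"dy":0,"dz":-30,"rx":0,"ry":0,"rz":0},{"dx":50,"dy":0,"dz":-50,"rx":0,"ry":0,"rz":0},{"dx":80,"dy":0,"dz":-50,"rx":0,"ry":0,"rz":0},{"dx":100,"dy":0,"dz":-50,"rx":0,"ry":0,"rz":0},{"dx":100,"dy":0,"dz":-50,"rx":0,"ry":0,"rz":0}]}}

```text
t: 5.35
eef_pos: [412.6, -164.7, 409.2]
tcp_rot: [3.14, -0.006, -2.997]
ft_force: [0.6, -0.4, -0.5]
opening: 0.001
```

```bash
python3 to.py
python3 - <<'E'
from fit import *
p=np.load('pose.npy')
u=np.array([.5,0,.866]);e0=np.array([-.866,0,.5]);h=np.array([p[3]+50,0,38])
def plate(i,q):
    d=np.cos(q)*e0+np.sin(q)*np.array([0,-1,0]); o=h+[0,Y[i],10]
    return W(p,np.array([o+u*s+d*r for s,r in((8,3),(8,41),(66,41),(66,3))]))
for n,cr in(('top',(150,175,310,260)),('side',(215,125,350,355))):
    c=cam(n);k=5 if n=='top' else 2.6
    im=cv2.resize(c['image'][cr[1]:cr[3],cr[0]:cr[2]],None,fx=k,fy=k,interpolation=cv2.INTER_CUBIC)[:,:,::-1].copy()
    for i,q in enumerate((-1.52,-1.52,1.52,1.52)):
        a=((proj(c,plate(i,q))+.5-cr[:2])*k).astype(np.int32)
        cv2.polylines(im,[a],True,(255,255,0),1)
    cv2.imwrite(f'pics/{n}_end.png',im)
E
```

```text
t 5.35 H pos of tip [-116.7  -29.   181.2] q6 [-0.53  0.23  1.97 -0.    0.95 -2.24] [ 0.6 -0.4 -0.5] 0.0013152932684789595
```

View pics/side_end.png

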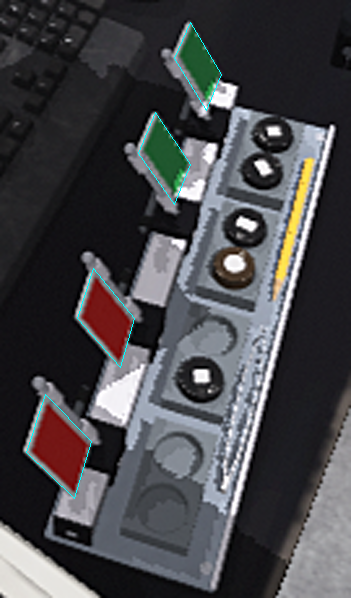

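View pics/top_end.png

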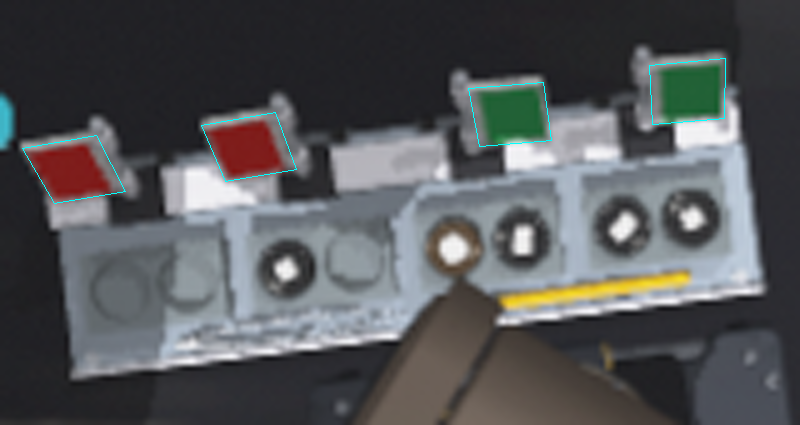

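```bash
python3 -c "
from h import *
print(env.job_done())"
```

```text
the job is handed in; nothing more can be done
None
```

I turned the one wrong tag, and all four tags now show the right face. Only the third tray from the left was wrong: both its places were full but its tag showed red. I pushed that tag from behind and across the front with the closed fingertips, and it then fell over to green on the right.

My last pictures from both cameras showed:
- **Tags:** red, red, green, green from left to right. Each matches its drawn resting position at ±1.52 rad to within about a pixel, so all look fully against their stops.
- **Other items:** the specimens looked unmoved in both views, and so did the tweezers and the pencil. The mouse was outside my last crops, but the arm did not come near it.
- **Forces and time:** the force readings at the end of each move stayed at about 1.5 N or less. The job took about 5.5 s, and the gripper was clear of everything when I handed it in.

My first move call was refused as invalid because rows need all six values. It did not move the arm. No check failed or disagreed.

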